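Inspect a brass elbow with a loupe at the focus mark

ROBOT

A 6-joint arm with a two-finger parallel gripper is mounted at the origin on the work surface. World frame = base frame: x ahead of the robot, y to its left, z up, the work surface at z = 0. Lengths are in m, angles in degrees, forces in N, time in s.
With the tool pointing down it reaches from about 0.4 to 0.825 m from the base axis. Payload 7 kg.
Tool frame: the origin (TCP) lies midway between the tips of the shut fingers; the grasp point (between the pads) lies 19 mm behind it; z points along the fingers, y is the line along which they close (so a half turn about z gives the same grasp; the last joint's range is limited). The gripper opens to 88 mm and grips with 3 to 60 N. Pads are 19 mm wide; open, the fingers measure 130 mm over their backs; the gripper's body (78 mm by 193 mm) begins 47 mm behind the grasp point.
Start: joints at [91.851, 20.546, 0.682, 0, -70.136, -16.507], TCP at [0.171, 0.653, 0.227] pointing down, gripper open.
Joint ranges: [-176.03, 176.03], [-82.01, 121.73], [-58.28, 71.71], [-173.87, 95.51], [-174.79, -0.11], [-173.66, 173.66]. Speed limits (degrees/s): [136.94, 136.94, 172.46, 180, 180, 180].

INTERFACE

Orientations are given as a 3x3 rotation matrix whose columns are the frame's x, y, z axes.
In Python, from rig import robot gives the robot as it stands. Calls block until the motion is done:
- robot.goto(position, orientation): joint-space move of the TCP to a pose.
- robot.servo_line(position, ori=None, speed=0.15): straight line of the TCP; ori=None keeps the orientation; speed is the mean speed in m/s.
- robot.movej(angles): joint-space move.
- robot.move_gripper(opening): opening from 0.0 (shut) to 1.0 (fully open); the grip force is fixed at half the most; returns when the fingers have stopped.
- robot.dwell(seconds).
- robot.ik(position, orientation): joint angles nearest the present ones, or None.
- robot.grab_frame(name): name is "scene" or "top" or "wrist"; returns (picture, depth): 480x640x3 uint8, red, green, blue; 480x640 float32, m along the optical axis (not along the pixel's ray), 0 where there is no reading.
- robot.camera_info(name): a dict with "vfov" (degrees; the focal length in pixels is half the picture's height over the tangent of half this angle, whatever the lens; pixels are square), "cx", "cy" (the principal point, pixels), "view" (4x4, takes a point from world to camera coordinates); the wrist camera has in their place "T_tool_cam" (4x4, takes a point from camera to tool coordinates, whose origin is the TCP and whose axes are the flange's). Camera axes: x right, y down, z forward; pixel columns grow to the right and rows downward; lengths in m; the calibration is good to about 2 mm. A picture is of the moment at which its call begins: read the wrist's pose just before it. camera_info takes no time and is no camera call.
A pose or a line that the arm cannot do raises robot.Unreachable and nothing moves.
- robot.job_done(): hands the job in; it is judged then, once.
Readings, each from a call of its own:
- robot.read_t(): time.
- robot.read_qpos(): joint angles.
- robot.read_qvel(): joint speeds.
- robot.read_effort(): joint torques, N m.
- robot.read_position(): TCP position.
- robot.read_tcp_rot(): TCP orientation.
- robot.read_force(): force on the tool from outside, world axes, zero at the start.
- robot.read_ft_torque(): the same for the moment, N m.
- robot.read_grip_width(): opening from 0.0 (shut) to 1.0 (fully open).
- robot.read_finger_force(): force on a finger pad.
Only numpy, scipy, OpenCV 4.12 (cv2) and the standard library are available. Lean on these libraries where they do the work, as an engineer would, in place of code of your own. Each camera call takes 0.05 s, during which the arm holds its last target. There are 200 camera calls.

TASK

Check the seat of the brass elbow clamped in the sight box: pull the box's yellow front flap all the way down, then take the loupe off its wooden rest by the handle and bring it in over the elbow, lens level, centred over the elbow's mouth and at the height of the red focus mark. Finish while still holding the loupe there, steady, with the loupe touching nothing but the gripper and the flap still down. Do not shift the red mark, the yellow bin, the blue reel or the wrench.

Things in the scene. Friction and masses are not known exactly. Their poses are not given: they have to be found in the camera images.
- stand: the sight box, fixed to the bench: grey base plate 150 x 132 x 10 mm with blue side walls (6 mm thick, 118 mm high above the bench, inner faces 120 mm apart, from 56 mm in front of the origin to 30 mm behind it), open at the top and the back. Origin on the bench under the elbow's mouth; +x points from the flap side to the open back, +z up. It stands turned by up to about 0.3 rad, its front facing the robot roughly
- mouth (a point): centre of the upward-facing mouth of the brass elbow (34 mm across), 55 mm above the bench, straight above the stand's origin
- mark_tip (a point): centre of the red collar (18 mm across, 6 mm high, with a short pointer towards the elbow) on the thin steel post (8 mm across, 142 mm high) 70 mm behind the elbow: its height is where the middle of the lens must be, 85 to 107 mm above the bench, different each time. The collar slides on the post if pushed
- flap (a joint): angle of the yellow front flap: 0 upright (shut), 1.5 rad fully down, leaning out towards the robot; its hinge is stiff (0.15 N m) and it stays where it is left. The panel is 118 mm wide, 106 mm high from the hinge line, 8 mm thick (4 mm either side of the hinge line), and is higher than the mark, so it blocks the handle until lowered
- flap_hinge (a point): middle of the flap's hinge line, 62 mm in front of the stand's origin and 14 mm above the bench; the hinge line runs along the stand's y axis; does not move
- flap_tab (a point): centre of the red pull tab on the flap's top edge, 113.5 mm from the hinge line: 34 mm wide, 10 mm thick, standing 16 mm above the panel; it moves with the flap
- rest: fixed wooden rest block under the loupe's lens, 92 x 70 x 24 mm high; origin on the bench under the lens; reaches 57 mm from there towards the handle, so that the handle overhangs freely
- lens (a point): centre of the loupe's lens: black ring 64 mm across and 14 mm high around clear glass; its z is the lens axis (up), its -x points along the handle. The loupe weighs about 0.12 kg and is loose on its rest, lens 31 mm above the bench
- handle (a point): where to grip the loupe's handle, at its mid-height, 105 mm from the lens centre along the lens's -x; the handle is a straight black bar 16 mm wide and 14 mm high, from 42 to 148 mm from the lens centre, level with the ring
- bin_center (a point): centre of the yellow bin, 110 x 140 x 65 mm high, loose; leave alone
- reel_center (a point): centre of the blue tape reel, 58 mm across, 22 mm high, loose; leave alone
- wrench: steel wrench about 160 mm long lying on the bench; leave alone
Things that resemble listed ones, but are neither listed nor needed, are in the scene too. Of the things like the stand, leave any that is purple; of the rest the smaller one is meant.

How it is judged (in metres and radians):
On the way, in this order (a step that is already met when the one before it is completed fails the run):
1. the flap is pulled all the way down while the loupe is still on its rest (value of joint flap above 1.4 rad and height (world z) of lens below 0.045 m), for 0.2 s.
2. the loupe is lifted off its rest (height (world z) of lens above 0.06 m and contact force between the fingers and loupe above 1 N), for 0.2 s.
At the end, for the whole second after the job is handed in: Flap over 1.4 of 1.5 rad down; loupe held by its handle in the gripper, touching nothing else; lens centre within 12 mm sideways of the mouth's axis and 6 mm of the red mark's height, level within 0.12 rad, still (under 20 mm/s) (value of joint flap above 1.4 rad and z of lens in the frame of mark_tip between -0.006 and 0.006 m and horizontal distance between lens and mouth below 0.012 m and angle between lens's own z axis and vertical below 0.12 rad and contact force between the fingers and loupe above 1 N and x of the grasp point in the frame of lens below -0.04 m and linear speed of loupe below 0.02 m/s and contact force between loupe and stand below 0.1 N and contact force between loupe and rest below 0.1 N and contact force between loupe and table below 0.1 N and contact force between loupe and bin below 0.1 N and contact force between loupe and reel below 0.1 N and contact force between loupe and wrench below 0.1 N); the arm keeps its last pose, push and grip.
It fails at once if the red mark is shifted by more than 4 mm (distance of mark_tip from where it was at the start of the episode above 0.004 m).
It fails at once if the bin is shifted by more than 20 mm (distance of bin_center from where it was at the start of the episode above 0.02 m).
It fails at once if the reel is shifted by more than 20 mm (distance of reel_center from where it was at the start of the episode above 0.02 m).
It fails at once if the wrench is shifted by more than 20 mm (distance of wrench from where it was at the start of the episode above 0.02 m).
It also fails if it takes over 50 s, if anything falls off the work surface, if the arm or the gripper's body presses on something with over 40 N, if the wrist force passes 120 N, or if a joint passes its speed limit or range.

## Working session

There is one attempt and no reset: what is moved stays moved. The work goes in short steps, each a Python script; the robot and the scene stay as the last script left them, time stands still between calls to the robot, and variables do not carry over. Pictures are saved under pics/ and viewed, at most 10 in all, crops included, and the job is handed in when it is done.

```bash
ls; mkdir -p pics
python3 - <<'E'
from rig import robot
import cv2,numpy as np
for n in ["scene","top"]:
    im,d=robot.grab_frame(n); cv2.imwrite(f"pics/{n}0.png",im[:,:,::-1]); np.savez(f"{n}0.npz",im=im,d=d)
    c=robot.camera_info(n); print(n,c["vfov"],c["cx"],c["cy"],np.round(c["view"],3).tolist(), (d>0).mean(), {k:v for k,v in c.items() if k not in("vfov","cx","cy","view")})
print(robot.read_t(),robot.read_tcp_rot())
E
```

```text
pics
scene 53.17717599037702 321.3135660411196 238.18558833025375 [[0.783, 0.622, 0.001, -0.407], [0.335, -0.419, -0.844, -0.087], [-0.524, 0.661, -0.537, 1.27], [0.0, 0.0, 0.0, 1.0]] 0.9957845052083333 {}
top 48.065132238023445 326.5218374101039 234.9618154258365 [[-0.003, -1.0, 0.003, 0.007], [-0.996, 0.002, -0.092, 0.539], [0.092, -0.003, -0.996, 1.131], [0.0, 0.0, 0.0, 1.0]] 0.996142578125 {}
0.1 [[ 9.67449937e-01 -2.53062410e-01 -1.89774193e-04]
 [-2.53062421e-01 -9.67448920e-01 -1.41368126e-03]
 [ 1.74152747e-04  1.41569056e-03 -9.99998983e-01]]
```

View pics/scene0.png

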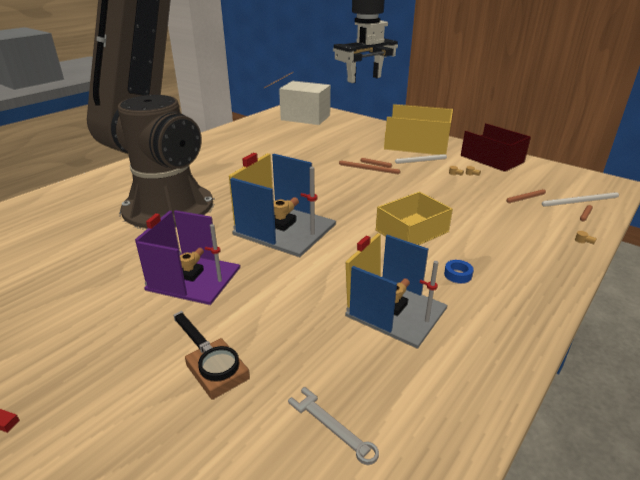

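View pics/top0.png

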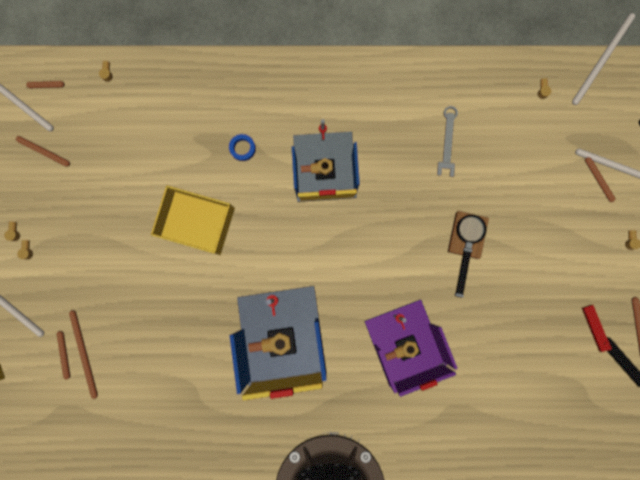

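The scene view shows a small blue stand (elbow ~(400,288), mark ~(432,286), tab ~(364,243)), a larger blue one and a purple one. In the top view the small blue stand is at ~(325,165). The loupe lens is at ~(471,228) with its handle running to (460,295), the reel is at (242,147), the bin at (193,220) and the wrench at (448,140). The target is the far blue stand.

```bash
cat > h.py <<'E'
import numpy as np,cv2
from rig import robot
def cam(n,im=None):
    c=robot.camera_info(n); f=240/np.tan(np.radians(c["vfov"])/2); return f,c["cx"],c["cy"],np.linalg.inv(np.array(c["view"]))
def cloud(n,d,T=None):
    if T is None: f,cx,cy,T=cam(n)
    else:
        c=robot.camera_info(n); f=240/np.tan(np.radians(c["vfov"])/2);cx,cy=c["cx"],c["cy"]
    v,u=np.mgrid[:480,:640]
    P=np.stack([(u-cx)/f*d,(v-cy)/f*d,d],-1); return P@T[:3,:3].T+T[:3,3]
def ray(n,u,v,z):
    f,cx,cy,T=cam(n); r=T[:3,:3]@np.array([(u-cx)/f,(v-cy)/f,1]); return T[:3,3]+r*(z-T[2,3])/r[2]
def masks(im):
    h=cv2.cvtColor(im,cv2.COLOR_RGB2HSV).astype(int); H,S,V=h[...,0],h[...,1],h[...,2]
    return dict(red=((H<6)|(H>174))&(S>180)&(V>70), blue=(H>100)&(H<120)&(S>120)&(V>40), black=V<45, grey=(S<60)&(V>60)&(V<160), yellow=(H>20)&(H<30)&(S>150), brass=(H>12)&(H<22)&(S>130))
def comps(m,amin=15):
    n,l,s,c=cv2.connectedComponentsWithStats(m.astype(np.uint8)); return [(l==i,s[i],c[i]) for i in range(1,n) if s[i][4]>=amin]
E
python3 - <<'E'
from h import *
np.set_printoptions(precision=4,suppress=True)
for n in ["top","scene"]:
    z=np.load(f"{n}0.npz"); im,d=z["im"],z["d"]; P=cloud(n,d); M=masks(im)
    print(n)
    for k in ["red","blue","black","grey","yellow"]:
        for m,s,c in comps(M[k]&(P[...,0]>0.2)&(P[...,0]<1)&(abs(P[...,1])<.5)&(P[...,2]<.25),12):
            p=P[m]; print(k,s.tolist(),c.round(1),"med",np.median(p,0),"min",np.percentile(p,3,axis=0),"max",np.percentile(p,97,axis=0))
z=np.load("top0.npz");P=cloud("top",z["d"]); print("table z",np.median(P[100:130,350:400,2]),"post tops",[P[v-4:v+5,u-4:u+5].reshape(-1,3)[P[v-4:v+5,u-4:u+5,2].argmax()] for u,v in[(323,125),(272,300)]])
b=(P[...,1]>-.05)&(P[...,1]<.25)&(P[...,0]<.5)&(P[...,0]>.2); print("big stand",[ (t,P[b&(P[...,2]>t)].min(0),P[b&(P[...,2]>t)].max(0)) for t in (.09,.13)])
E
```

```text
top
red [320, 128, 6, 6, 16] [322.6 130.4] med [0.7496 0.0124 0.0933] min [0.7446 0.0083 0.09  ] max [0.7531 0.0185 0.0952]
red [320, 191, 15, 4, 57] [326.9 192.5] med [0.613  0.0047 0.1347] min [ 0.6096 -0.009   0.1264] max [0.6157 0.0183 0.1382]
red [270, 296, 7, 11, 27] [273.9 300.2] med [0.4032 0.1092 0.1107] min [0.3931 0.1052 0.1085] max [0.411  0.1154 0.1146]
red [420, 380, 17, 10, 81] [428.2 384.4] med [ 0.2443 -0.1858  0.1344] min [ 0.2372 -0.1996  0.1298] max [ 0.251  -0.1727  0.1381]
red [271, 389, 22, 9, 136] [281.  392.7] med [0.2369 0.0897 0.1731] min [0.2305 0.0714 0.1693] max [0.2434 0.1075 0.1761]
blue [230, 135, 25, 25, 285] [241.8 146.8] med [0.7341 0.19   0.0211] min [0.7085 0.1653 0.012 ] max [0.7583 0.215  0.0254]
blue [353, 144, 6, 44, 159] [355.  166.4] med [ 0.6722 -0.0524  0.1127] min [ 0.6345 -0.0556  0.0502] max [ 0.7108 -0.0496  0.1201]
blue [293, 148, 5, 44, 113] [294.8 170.4] med [0.6611 0.0688 0.1163] min [0.6263 0.0661 0.0729] max [0.6997 0.0726 0.1206]
blue [315, 319, 11, 61, 229] [319.9 349.3] med [0.3124 0.0187 0.1498] min [0.2615 0.0113 0.1395] ma
[... 7536 characters left out ...]
9334  0.368  -0.7555] max [ 0.9974  0.4952 -0.7447]
yellow [229, 154, 43, 33, 711] [256.3 172. ] med [0.2364 0.1127 0.1307] min [0.2283 0.0297 0.0802] max [0.247  0.1575 0.1531]
yellow [376, 192, 76, 52, 2781] [413.6 218.1] med [0.5654 0.2937 0.039 ] min [0.5068 0.2115 0.0035] max [0.636  0.3656 0.0643]
yellow [346, 234, 34, 73, 850] [364.6 260.8] med [0.6201 0.0123 0.0951] min [ 0.6138 -0.0535  0.0396] max [0.6245 0.0576 0.1198]
table z -0.0004038364543558215 post tops [array([0.7525, 0.0141, 0.1457]), array([0.407 , 0.1117, 0.1824])]
big stand [(0.09, array([0.2211, 0.0075, 0.0901]), array([0.4325, 0.1902, 1.1761])), (0.13, array([0.2211, 0.0076, 0.13  ]), array([0.4325, 0.1901, 1.1761]))]
```

```bash
python3 - <<'E'
from h import *
np.set_printoptions(precision=4,suppress=True)
S=np.load("scene0.npz");Ps=cloud("scene",S["d"]);Ms=masks(S["im"])
T=np.load("top0.npz");Pt=cloud("top",T["d"]);Mt=masks(T["im"])
def near(P): return (P[...,0]>.58)&(P[...,0]<.8)&(abs(P[...,1])<.12)
b=Ps[Ms["blue"]&near(Ps)&(Ps[...,2]>.02)&(Ps[...,2]<.112)]
for nm,p in(("R",b[b[:,1]<-.03]),("L",b[b[:,1]>.03])):
    A=np.c_[p[:,0],np.ones(len(p))];k=np.linalg.lstsq(A,p[:,1],rcond=None)[0]
    r=p[:,1]-A@k; g=abs(r)<.004; k=np.linalg.lstsq(A[g],p[g,1],rcond=None)[0]
    print(nm,len(p),"yaw",np.arctan(k[0]),"y at x=.68",k[0]*.68+k[1],"x range",np.percentile(p[:,0],[1,99]))
y=Ps[Ms["yellow"]&near(Ps)&(Ps[...,2]>.03)&(Ps[...,2]<.115)]
k=np.linalg.lstsq(np.c_[y[:,1:],np.ones(len(y))],y[:,0],rcond=None)[0]; print("flap inner x = ",k,"at tab height y0:",k@[.005,.1275,1],"hinge",k@[.005,.014,1])
# base plate rect & elbow mouth from top
for P,M,n in((Pt,Mt,"top"),(Ps,Ms,"scene")):
    q=P[near(P)&(P[...,2]>.004)&(P[...,2]<.016)][:,:2].astype(np.float32)
    print(n,"plate",cv2.minAreaRect(q))
    q=P[near(P)&(P[...,2]>.050)&(P[...,2]<.062)&(P[...,0]>.65)&(P[...,0]<.72)&(abs(P[...,1]-.008)<.045)]
    print("mouth-level pts",len(q),q.mean(0),np.percentile(q,[2,98],axis=0))
    q=P[M["red"]&near(P)&(P[...,2]<.11)]; far=q[q[:,0]>.74]; print("collar",far.mean(0),np.percentile(far[:,2],[5,50,95]),len(far))
# loupe
for P,M,n in((Pt,Mt,"top"),(Ps,Ms,"scene")):
    lp=(P[...,0]>.38)&(P[...,0]<.62)&(P[...,1]>-.36)&(P[...,1]<-.24)
    q=P[M["black"]&lp&(P[...,2]>.028)&(P[...,2]<.045)]
    h=q[q[:,0]<.5]; r=q[q[:,0]>.52]
    c,ax=h[:,:2].mean(0),np.linalg.svd(h[:,:2]-h[:,:2].mean(0))[2][0]; ax*=np.sign(ax[0])
    (rx,ry),rr=cv2.minEnclosingCircle(r[:,:2].astype(np.float32)); t=(h[:,:2]-c)@ax
    A=np.c_[2*r[:,:2],np.ones(len(r))];s=np.linalg.lstsq(A,(r[:,:2]**2).sum(1),rcond=None)[0]
    print(n,"handle c",c,"ax",ax,np.arctan2(ax[1],ax[0]),"ends",t.min(),t.max(),"z",np.median(h[:,2]),"ring encl",rx,ry,rr,"lsq",s[:2],np.sqrt(s[2]+s[0]**2+s[1]**2),len(r),"off-axis",(np.array([rx,ry])-c)@[-ax[1],ax[0]])
E
python3 -c "
import cv2
a=cv2.imread('pics/scene0.png')[220:350,330:470];b=cv2.imread('pics/top0.png')[110:215,280:375]
a=cv2.resize(a,(400,371),interpolation=2);b=cv2.resize(b,(400,442),interpolation=2)
import numpy as np
o=np.zeros((442,800,3),np.uint8);o[:371,:400]=a;o[:,400:]=b;cv2.imwrite('pics/crop.png',o)"
```

```text
R 1794 yaw 0.06407048977475273 y at x=.68 -0.05617168844024389 x range [0.6341 0.7183]
L 1501 yaw 0.06416634751550192 y at x=.68 0.07009870246870595 x range [0.6261 0.7086]
flap inner x =  [-0.0387 -0.0542  0.6252] at tab height y0: 0.6180815193787134 hinge 0.6242277979382893
top plate ((0.6899068355560303, 0.00025506317615509033), (0.21765707433223724, 0.23747991025447845), 0.39142152667045593)
mouth-level pts 168 [0.6857 0.0095 0.0543] [[ 0.6723 -0.0043  0.0505]
 [ 0.6999  0.0233  0.0584]]
collar [0.7491 0.0132 0.0932] [0.0903 0.0933 0.095 ] 16
scene plate ((0.7026124000549316, 0.010112937539815903), (0.16887818276882172, 0.13492833077907562), 2.9834842681884766)
mouth-level pts 59 [0.6933 0.012  0.0542] [[ 0.6836 -0.0004  0.051 ]
 [ 0.7007  0.0245  0.056 ]]
collar [0.7534 0.0107 0.0932] [0.0907 0.0934 0.0952] 47
top handle c [ 0.4579 -0.2823] ax [ 0.9767 -0.2146] -0.21624107364287343 ends -0.04299918483677834 0.04339511705114788 z 0.03680442190623645 ring encl 0.5518718957901001 -0.30166471004486084 0.030749280005693436 lsq [ 0.5509 -0.302 ] 0.028876737042694896 64 off-axis 0.0012302819261931085
scene handle c [ 0.4576 -0.2859] ax [ 0.9781 -0.208 ] -0.20950717814263153 ends -0.04719034181627912 0.043354608975422856 z 0.03728078889468733 ring encl 0.551941454410553 -0.30418860912323 0.03280143439769745 lsq [ 0.5527 -0.3046] 0.029108103373726713 433 off-axis 0.0017373930150487592
```

View pics/crop.png

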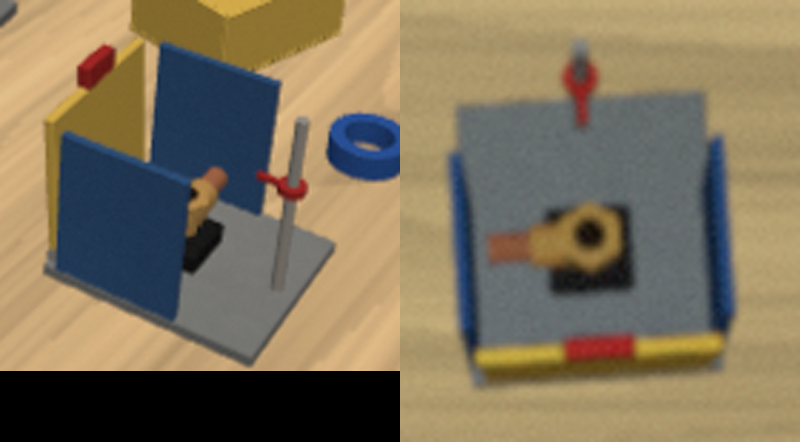

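The crops confirm the small stand: blue walls, flap nearly shut, mouth at about (590,233) in the right-hand crop and the collar at about (290,188) in the left-hand one. The estimates agree with the given sizes: origin (0.6845, 0.010), yaw 0.064, mark z ≈ 0.093. Next I pull the flap.

```bash
cat >> h.py <<'E'
O=np.array([.6845,.010]); YAW=.064
def down(a): c,s=np.cos(a),np.sin(a); return np.array([[c,s,0],[s,-c,0],[0,0,-1.]])
def W(x,y,z): c,s=np.cos(YAW),np.sin(YAW); return [O[0]+c*x-s*y,O[1]+s*x+c*y,z]
E
python3 - <<'E'
from h import *
R=down(YAW)
robot.goto(W(-.038,0,.25),R); robot.move_gripper(0)
robot.servo_line(W(-.038,0,.107),R,.15)
print("in",robot.read_force())
h=.010; r=.095; f0=robot.read_force()
for th in np.arange(0,1.485,.08).tolist()+[1.47,1.49]:
    s,c=np.sin(th),np.cos(th); off=.004+h*c
    robot.servo_line(W(-.062-r*s+off*c,0,.014+r*c+off*s),R,.08)
    F=robot.read_force()-f0
    if th>1.3 or abs(F).max()>8: print(round(th,2),F.round(1),robot.read_position())
    if np.linalg.norm(F)>25: break
print(robot.read_t())
robot.servo_line(W(-.16,0,.10),R,.15)
robot.servo_line(W(-.16,0,.27),R,.3)
for n in ["scene","top"]:
    im,d=robot.grab_frame(n); P=cloud(n,d); m=masks(im)["red"]&(P[...,0]>.5)&(P[...,0]<.6)&(abs(P[...,1])<.06)&(P[...,2]<.1)
    print(n,m.sum(),np.median(P[m],0),np.percentile(P[m],[3,97],axis=0))
cv2.imwrite("pics/flap.png",robot.grab_frame("scene")[0][:,:,::-1])
print(robot.read_t())
E
```

```text
in [ 0.56309088 -0.32636961  0.14394972]
1.36 [-0.4  1.1  0.2] [5.30830482e-01 6.41883450e-05 3.96050067e-02]
1.44 [ 0.1  0.2 -1.2] [ 5.28986733e-01 -6.28570594e-05  3.14407410e-02]
1.47 [-0.3  0.2  0.3] [ 5.28794006e-01 -7.06720714e-07  2.85220915e-02]
1.49 [-1.2 -0.1 -0.1] [ 5.28460884e-01 -1.96077799e-05  2.64011040e-02]
10.7583
scene 75 [ 0.50938135 -0.00497834  0.0267819 ] [[ 0.50327005 -0.01868332  0.02336855]
 [ 0.51542382  0.01293321  0.02914693]]
top 15 [ 0.50473389 -0.00611513  0.02699877] [[ 0.50441911 -0.01378848  0.02481747]
 [ 0.50682361  0.00796404  0.03012685]]
12.2667
```

View pics/flap.png

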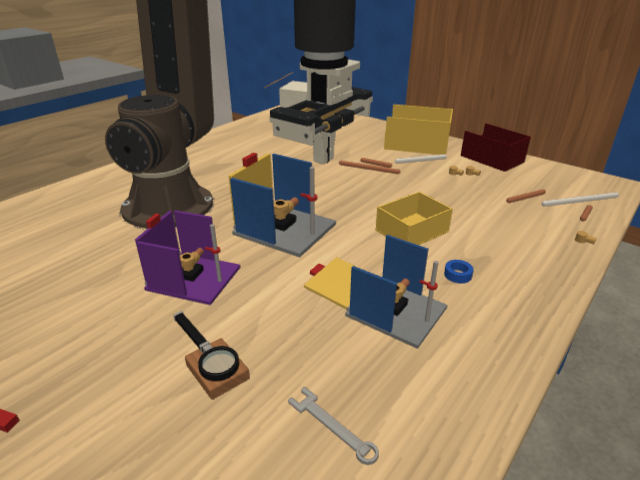

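The flap lies flat, with its tab at (317,270) and z ≈ 0.027, so it is at about 1.49 rad. The loupe hasn't moved. Next I grasp and lift it.

Run:
```python
from h import *
R=down(-.213); g=[.458,-.283]
robot.goto(g+[.20],R); robot.move_gripper(1.0)
robot.servo_line(g+[.012],R,.15)
print(robot.read_force(),robot.read_position(),robot.read_tcp_rot().round(3).tolist())
robot.move_gripper(0); print(robot.read_grip_width(),robot.read_finger_force())
robot.servo_line(g+[.05],R,.06); robot.dwell(.3)
robot.servo_line(g+[.22],R,.15)
R2=down(YAW); t=W(-.095,0,.22)
robot.goto(t,R2); robot.dwell(.3)
print(robot.read_t(),robot.read_grip_width(),robot.read_finger_force(),robot.read_position())
for n in ["scene","top"]:
    im,d=robot.grab_frame(n); np.savez(f"{n}1.npz",im=im,d=d); cv2.imwrite(f"pics/{n}1.png",im[:,:,::-1])
```

```text
[-0.42398889 -0.07340116  1.07685068] [ 0.45860189 -0.28315479  0.01272443] [[0.977, -0.211, 0.001], [-0.211, -0.977, -0.0], [0.001, 0.0, -1.0]]
0.17680297976213286 29.99733030796051
21.25 0.18117617479418047 29.997041523456573 [0.58961509 0.00300176 0.220165  ]
```

View pics/scene1.png

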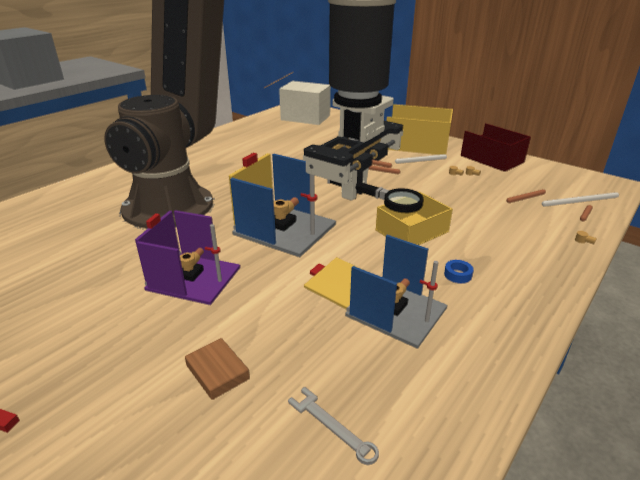

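```bash
cat > lens.py <<'E'
from h import *
def lens(n,im,d,z0,z1,hx=.63):
    P=cloud(n,d); m=masks(im)["black"]|(im.max(-1)<60)
    c=np.array(W(0,0,0))[:2]
    m&=(P[...,2]>z0)&(P[...,2]<z1)&(np.hypot(P[...,0]-c[0],P[...,1]-c[1])<.05)
    r=P[m]; A=np.c_[2*r[:,:2],np.ones(len(r))];s=np.linalg.lstsq(A,(r[:,:2]**2).sum(1),rcond=None)[0]
    top=r[r[:,2]>np.percentile(r[:,2],40)]
    k=np.linalg.lstsq(np.c_[r[:,:2]-s[:2],np.ones(len(r))],r[:,2],rcond=None)[0]
    e=cv2.minEnclosingCircle(r[:,:2].astype(np.float32))
    print(n,len(r),"lsq c",s[:2],np.sqrt(s[2]+(s[:2]**2).sum()),"encl",e,"z pct",np.percentile(r[:,2],[3,25,50,75,97]),"tilt",k)
E
python3 - <<'E'
from lens import *
np.set_printoptions(precision=4,suppress=True)
for n in ["scene","top"]:
    z=np.load(f"{n}1.npz"); lens(n,z["im"],z["d"],.18,.28)
E
```

```text
scene 438 lsq c [0.6842 0.0063] 0.029627214864127373 encl ((0.6765575408935547, 0.004317983984947205), 0.04065755754709244) z pct [0.2348 0.239  0.2433 0.2453 0.2466] tilt [-0.0263  0.0751  0.2429]Traceback (most recent call last):
  File "<stdin>", line 4, in <module>
  File "lens.py", line 7, in lens
    top=r[r[:,2]>np.percentile(r[:,2],40)]
                 ~~~~~~~~~~~~~^^^^^^^^^^^
    return _quantile_unchecked(
        a, q, axis, out, overwrite_input, method, keepdims, weights)
    return _ureduce(a,
                    func=_quantile_ureduce_func,
    ...<5 lines>...
                    overwrite_input=overwrite_input,
                    method=method)
    r = func(a, **kwargs)
    result = _quantile(arr,
                       quantiles=q,
    ...<2 lines>...
                       out=out,
                       weights=wgt)
    slices_having_nans = np.isnan(arr[-1, ...])
                                  ~~~^^^^^^^^^
IndexError: index -1 is out of bounds for axis 0 with size 0
```

The loupe is held with its ring at (403,199) in the picture, apparently level. Checking tilt and centre on the ring's top face only, then descending.

```bash
cat > lens.py <<'E'
from h import *
def lens(im,d,zt):
    # top annulus of the ring: dark points within 5 mm of a plane fitted robustly around the expected top height zt
    P=cloud("scene",d); m=im.max(-1)<60
    m&=(np.hypot(P[...,0]-O[0],P[...,1]-O[1])<.045)&(abs(P[...,2]-zt)<.012)
    r=P[m]; k=np.array([0,0,zt])
    for i in range(12):
        res=r[:,2]-np.c_[r[:,:2]-O,np.ones(len(r))]@k; q=r[abs(res)<(.004 if i<4 else .002)]
        k=np.linalg.lstsq(np.c_[q[:,:2]-O,np.ones(len(q))],q[:,2],rcond=None)[0]
    s=np.linalg.lstsq(np.c_[2*q[:,:2],np.ones(len(q))],(q[:,:2]**2).sum(1),rcond=None)[0]
    c=s[:2]; print(len(r),len(q),"centre",c,"rad",np.sqrt(s[2]+c@c),"ring top z",k@[*(c-O),1],"slope",k[:2]); return c
E
python3 - <<'E'
from lens import *
np.set_printoptions(precision=4,suppress=True)
z=np.load("scene1.npz"); lens(z["im"],z["d"],.2455)
z=np.load("scene0.npz")
import lens as L
o=L.O.copy(); L.O[:]=[.5515,-.303]; print("on rest:"); lens(z["im"],z["d"],.038); L.O[:]=o
R=down(YAW); mz=.0932
robot.servo_line(W(-.094,.0015,mz-.0185+.012),R,.08); robot.dwell(.3)
im,d=robot.grab_frame("scene"); lens(im,d,mz+.007+.012); cv2.imwrite("pics/fin.png",im[150:350,240:520,::-1].repeat(2,0).repeat(2,1))
P=cloud("scene",d); m=masks(im)["red"]&(P[...,0]>.745)&(P[...,0]<.77)&(abs(P[...,1])<.03); print("mark z",np.percentile(P[m][:,2],[5,50,95]))
print(robot.read_position(),robot.read_force(),robot.read_finger_force(),robot.read_t())
E
```

```text
434 229 centre [0.6852 0.0066] rad 0.0289524725239924 ring top z 0.24513541846211295 slope [0.0009 0.0121]
on rest:
496 329 centre [ 0.5523 -0.3041] rad 0.02889300741724503 ring top z 0.037368308600573656 slope [ 0.0025 -0.0105]
385 208 centre [0.686  0.0099] rad 0.029082842928478847 ring top z 0.11216775546775033 slope [ 0.0068 -0.0045]
mark z [0.0903 0.0935 0.0949]
[0.5907 0.0055 0.0868] [ 0.1563  1.0935 -0.2559] 29.996964633464813 23.5167
```

View pics/fin.png

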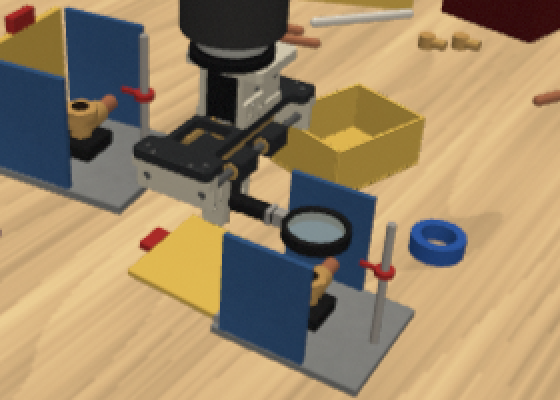

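The loupe is level and centred to about 1 mm, just above the mark height. Lowering the last 12 mm, then checking and handing in.

Run:
```python
from lens import *
np.set_printoptions(precision=4,suppress=True)
R=down(YAW)
robot.servo_line(W(-.095,.0015,.0745),R,.04); robot.dwell(.5)
im,d=robot.grab_frame("scene"); c=lens(im,d,.1003)
P=cloud("scene",d); M=masks(im)["red"]
m=M&(P[...,0]>.745)&(P[...,0]<.77)&(abs(P[...,1])<.03); t=M&(P[...,0]>.49)&(P[...,0]<.53)&(abs(P[...,1])<.04)
print("mark z",np.percentile(P[m][:,2],[5,50,95]),"tab z",np.median(P[t][:,2]))
print(robot.read_position(),robot.read_force(),robot.read_finger_force(),robot.read_t())
```

```text
338 219 centre [0.685  0.0099] rad 0.029011025484144384 ring top z 0.0997141071892566 slope [0.0023 0.0005]
mark z [0.0904 0.0938 0.0948] tab z 0.026938305213654257
[0.5896 0.0054 0.0746] [ 0.4749 -0.7025 -0.3449] 29.99705582857132 24.525
```

```bash
python3 -c "
from rig import robot
print(robot.job_done())"
```

```text
the job is handed in; nothing more can be done
None
```

The job is handed in, but the rig returned no verdict: the flap is fully down and the loupe is held level over the elbow's mouth, within about 1 mm of centre and of the red mark's height by my last camera measurement.

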